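# Open a press-and-turn safety jar and empty its stones into a tray

### The job

Stand the capped white jar down in the grey holder, which keeps it from turning, then open its red safety cap there: press the cap down firmly and, while it is pressed, turn it a quarter turn anticlockwise (seen from above), lift it off and set it on the bare table. Then tip all three stones out of the jar into the blue tray, and stand the empty jar upright again on the table or in the holder. Leave the brown dropper bottle and the green glue stick where they stand.

Things in the scene. Friction and masses are not known exactly. Their poses are not given: they have to be found in the camera images.
- jar: Loose white plastic jar, 0.22 kg, with a paper label with an orange band. Square body 54 x 54 mm and 64 mm high (flat faces along its x and y axes), then a round neck 39 mm across up to 90 mm. Origin at the centre of its underside, z up through the mouth. It starts standing on the table, capped.
- jar_mouth (a point): Centre of the jar's open rim, 90 mm above its underside, on its axis; z up along the jar. Round slippery bore 33 mm across, its floor 6 mm above the underside. The stones slide out once the mouth points 20 degrees or more below level (jar tipped by 110 degrees or more).
- cap: Loose red ribbed round safety cap, 56 mm across and 30 mm high, 0.11 kg, with a white pointer on top. Origin on its axis at the lower edge of its skirt, z up. Locked on the jar, its origin sits 72.5 mm above the jar's underside (top at 102.5 mm; 8.5 mm gap between skirt and jar shoulder). The locked jar may be lifted by its cap.
- cap_top (a point): Centre of the cap's top, 30 mm above its origin. How it opens: a spring holds it locked; it starts to sink at about 5 N, turns freely once pressed down 4.5 mm (about 11 N) and meets its stop 7 mm down (about 15 N). While pressed, turn it 65 to 120 degrees (best 80) anticlockwise seen from above; then let it rise and lift it straight off.
- stone_1: Small reddish-brown faceted stone, 14 mm across and 13.5 mm high, 12 g, at first in the jar. Origin at the centre of its underside.
- stone_2: Small green faceted stone, same size, at first in the jar. Origin at the centre of its underside.
- stone_3: Small pale faceted stone, same size, at first in the jar. Origin at the centre of its underside.
- holder: Grey jar holder fixed to the table: base plate 84 x 84 mm, 6 mm thick, with a square fence round a pocket 60 x 60 mm; the fence top is 22 mm above the table. Origin at the centre of its underside, pocket sides along its x and y. The square jar fits in any of four quarter turns and stands 6 mm above the table.
- tray: Blue open tray fixed to the table, 160 x 160 mm outside, 38 mm high, walls and floor 4 mm. Origin at the centre of its underside, sides along its x and y.
- dropper_bottle: Brown dropper bottle with black top, loose bystander, 32 mm across, 100 mm high, at the back of the table. Origin at the centre of its underside.
- glue_stick: Green glue stick standing at the left, loose bystander, 30 mm across, 88 mm high. Origin at the centre of its underside.
Not all that is in view belongs to the job. There is more than one size of the holder; the one meant has the size given above.

How it is judged:
On the way, in this order (a step that is already met when the one before it is completed fails the run):
1. the capped jar stands in the holder (horizontal distance between jar and holder below 0.008 m and height (world z) of jar below 0.01 m and angle between jar's own z axis and vertical below 0.1 rad and distance between cap and jar_mouth below 0.03 m), for 0.2 s.
2. the cap is pressed down at least 2.5 mm on the jar in the holder (horizontal distance between jar and holder below 0.008 m and height (world z) of jar below 0.01 m and angle between jar's own z axis and vertical below 0.1 rad and z of cap in the frame of jar_mouth below -0.02 m and horizontal distance between cap and jar_mouth below 0.01 m), for 0.1 s.
3. the cap is off while the jar still stands in the holder (horizontal distance between jar and holder below 0.008 m and height (world z) of jar below 0.01 m and angle between jar's own z axis and vertical below 0.1 rad and distance between cap and jar_mouth above 0.05 m), for 0.1 s.
4. all three stones lie in the tray (x of stone_1 in the frame of tray between -0.078 and 0.078 m and y of stone_1 in the frame of tray between -0.078 and 0.078 m and height (world z) of each of stone_1, stone_2, stone_3 below 0.035 m and x of stone_2 in the frame of tray between -0.078 and 0.078 m and y of stone_2 in the frame of tray between -0.078 and 0.078 m and x of stone_3 in the frame of tray between -0.078 and 0.078 m and y of stone_3 in the frame of tray between -0.078 and 0.078 m), for 0.2 s.
At the end, for the whole second after the job is handed in: Stones inside the tray, below its rim; jar upright (0.1 rad) at rest on table or in holder, underside under 10 mm up; cap at rest on the bare table, either way up, its centre over 90 mm from the tray's, 60 mm from the holder's and 45 mm from the jar's (all of step 4 and angle between jar's own z axis and vertical below 0.1 rad and height (world z) of jar below 0.01 m and horizontal distance between each of jar, cap and tray above 0.09 m and height (world z) of cap below 0.035 m and horizontal distance between cap and holder above 0.06 m and horizontal distance between cap and jar above 0.045 m and linear speed of each of jar, cap below 0.02 m/s and linear speed of each of stone_1, stone_2, stone_3 below 0.03 m/s); the robot touches nothing.
It fails at once if the dropper bottle is moved by more than 30 mm (distance of dropper_bottle from where it was at the start of the episode above 0.03 m).
It fails at once if the glue stick is moved by more than 30 mm (distance of glue_stick from where it was at the start of the episode above 0.03 m).
It also fails if it takes over 70 s, if anything falls off the work surface, if the arm or the gripper's body presses on something with over 40 N, if the wrist force passes 120 N, or if a joint passes its speed limit or range.

### The arm

A 6-joint arm with a two-finger parallel gripper is mounted at the origin on a cart in front of the work surface, level with it; the furniture and walls round the work are solid. World frame = base frame: x ahead of the robot, y to its left, z up, the work surface at z = 0. Lengths are in m, angles in rad, forces in N, time in s.
With the tool pointing down it reaches from about 0.325 to 0.9 m from the base axis. Payload 6.1 kg.
Tool frame: the origin (TCP) lies at the centre of the arm's flange, where the gripper is bolted on; the fingertips stand 173 mm ahead of it and the grasp point (between the pads) lies 155 mm ahead of it; z points along the fingers, y is the line along which they close (so a half turn about z gives the same grasp; the last joint's range is limited). The gripper opens to 85 mm and grips with 20 to 120 N. Pads are 22 mm wide; open, the fingers measure 114 mm over their backs; the gripper's body (76 mm by 85 mm) begins 54 mm behind the grasp point. The pads swing forward as they close: fully open they stand 13 mm farther back than shut.
Start: joints at [-1.463, 0.22, 1.526, -0, 1.395, -0.126], TCP at [0.145, -0.608, 0.405] pointing down, gripper open.
Joint ranges: [-2.98, 2.98], [-0.91, 2.08], [0.09, 2.57], [-1.24, 4.39], [0.2, 2.65], [-2.68, 2.68]. Speed limits (rad/s): [2.57, 2.57, 3.01, 3.14, 3.14, 3.14].

### API

Orientations are given as a rotation vector (axis times angle).
In Python, from rig import env gives the robot as it stands.
- The arm moves only by the tool jog_arm, never from a script. Its argument "series" is a list of rows, each a list of 3 entries, a list of its own where there are three numbers: the turn, a rotation vector about the tool's x, y, z in degrees, then the shift along the tool's x, y, z in m, then the finger opening in m, from 0 to 0.0854. A call has 1 to 20 rows; each row shifts and turns the commanded pose from where the row before left it, along the tool's axes as they then stand; what a row does not reach is not made up. A row lasts 1/10 s, in which the tool goes at most 50 mm and 8.59 degrees, less where a joint would pass 70% of its speed; a pose out of reach is approached as far as the arm can. A call with a gripper value outside its range is refused whole. The fingers move at their own pace and stop on an object; "newtons" is the grip in N (left out, the last holds). Time passes only in rows, so rows that do not move let the fingers close. It gives the time, the measured TCP pose, the force, the opening and the grip force at its end, in the units of the state.
- env.get_state(): the state, without advancing time (a new reading comes with each control period).
- env.snapshot(name): name is "scene" or "top" or "wrist"; returns the picture (384x512x3 uint8, blue, green, red); there is no depth.
- env.camera_model(name): a dict with "intrinsics" (3x3 intrinsics, pixels), "xyz" and "attitude" of the camera in the world; the wrist camera has in their place "hand_eye" (4x4, takes a point from camera to tool coordinates, whose origin is the TCP and whose axes are the flange's). Camera axes: x right, y up, looking along -z (the intrinsics and any distortion apply to the point x, -y, -z); pixel columns grow to the right and rows downward; lengths in m; the calibration is good to about 2 mm. A picture is of the moment at which its call begins: read the wrist's pose just before it. camera_model takes no time and is no camera call.
- env.close_job(): hands the job in; it is judged then, once.
Trained networks look in the newest picture that a camera, given by its name, has taken for a name from the list of things; names that differ only in an ending like _2 or _b are one class to them, and where a whole thing is asked for, a point or a joint stands for the part that bears it (a point fixed in the world has none). Each returns a list of dicts, best first, with "p" (0 to 1); they miss things now and then, are a little off and sometimes report something else, mostly with a low value. They report only what shows in the picture. A call takes as long as a camera call. They do not tell look-alikes from the thing itself.
- env.search_frame(camera, thing): "point" ([row, column] in pixels, amid what is visible of it).
- env.trace(camera, thing): "mask" (384x512 bool, what is visible of it) and "point" ([row, column] in pixels, amid what is visible of it).
The state is a dict: "t": time; "q": joint angles; "qvel": joint speeds; "joint_efforts": joint torques, N m; "tcp_pos": TCP position; "ee_rot": TCP orientation; "force": force on the tool from outside, world axes, zero at the start; "torque": the same for the moment, N m; "finger_gap": finger opening in m; "grip_force": force on a finger pad.
Only numpy, scipy, OpenCV 4.12 (cv2) and the standard library are available. Lean on these libraries where they do the work, as an engineer would, in place of code of your own. Each camera call takes 0.05 s, during which the arm holds its last target. There are 200 camera calls.

## Working session

There is one attempt and no reset: what is moved stays moved. The work goes in short steps, Python scripts to look and compute and a tool call to move; the robot and the scene stay as the last step left them, time stands still between calls to the robot, and variables do not carry over. Pictures are saved under pics/ and viewed, at most 10 in all, crops included, and the job is handed in when it is done.

Besides the shell and the picture viewer there is one more tool, called after "Emit:" as name([rows], argument=value, ...), one row to a line, values as JSON. jog_arm: Moves the arm, as the interface text tells. Its arguments: {"type":"object","properties":{"series":{"type":"array","items":{"type":"array"}},"newtons":{"type":"number"}},"required":["series"]}

```bash
ls; mkdir -p pics; cat > h.py <<'E'
import numpy as np, cv2
from scipy.spatial.transform import Rotation as R
from rig import env
def cam(name):
    m=env.camera_model(name); K=np.array(m['intrinsics'])
    if name=='wrist':
        s=env.get_state(); T=np.eye(4); T[:3,:3]=R.from_rotvec(s['ee_rot']).as_matrix(); T[:3,3]=s['tcp_pos']
        C=T@np.array(m['hand_eye'])
    else:
        C=np.eye(4); a=np.array(m['attitude'])
        C[:3,:3]=R.from_rotvec(a).as_matrix() if a.shape==(3,) else (a if a.shape==(3,3) else R.from_quat(a).as_matrix())
        C[:3,3]=m['xyz']
    return K,C,m
def px2w(K,C,rc,z,dist=None):
    p=np.array([[[rc[1],rc[0]]]],float)
    u=cv2.undistortPoints(p,K,dist)[0,0]
    d=C[:3,:3]@np.array([u[0],-u[1],-1]); o=C[:3,3]
    return o+d*(z-o[2])/d[2]
E
python3 - <<'E'
from h import *
for n in ('top','scene','wrist'):
    K,C,m=cam(n); print(n,m); im=env.snapshot(n); cv2.imwrite(f'pics/{n}0.png',im)
    if n=='wrist':continue
    for t,z in (('jar',.05),('cap',.1),('holder',.01),('tray',.02),('dropper_bottle',.05),('glue_stick',.05)):
        for r in env.search_frame(n,t): print(n,t,r['p'],r['point'],px2w(K,C,r['point'],z).round(3))
print(env.get_state())
E
```

```text
pics
top {'intrinsics': array([[385.69455699,   0.        , 260.40434933],
       [  0.        , 385.69455699, 191.01460865],
       [  0.        ,   0.        ,   1.        ]]), 'xyz': array([0.31845201, 0.10458759, 1.29475092]), 'attitude': array([ 0.14746493, -0.14661749, -1.58466365])}
top cap 0.51 [208.4, 209.1] [0.492 0.265 0.1  ]
top holder 0.59 [252.9, 282.0] [0.353 0.036 0.01 ]
top holder 0.51 [198.5, 247.7] [0.536 0.146 0.01 ]
top tray 0.81 [218.6, 367.9] [ 0.459 -0.252  0.02 ]
top dropper_bottle 0.63 [201.5, 286.1] [0.517 0.02  0.05 ]
top dropper_bottle 0.47 [151.5, 253.7] [0.689 0.123 0.05 ]
top glue_stick 0.42 [187.2, 158.0] [0.573 0.44  0.05 ]
scene {'intrinsics': array([[433.39933254,   0.        , 250.83323718],
       [  0.        , 433.39933254, 198.41031289],
       [  0.        ,   0.        ,   1.        ]]), 'xyz': array([-0.07197581,  0.83000179,  1.0121396 ]), 'attitude': array([ 0.36307548, -0.97984185, -2.3157617 ])}
scene jar 0.73 [257.6, 224.7] [0.473 0.284 0.05 ]
scene cap 0.93 [244.1, 224.3] [0.476 0.277 0.1  ]
scene holder 0.8 [224.2, 235.3] [0.555 0.13
[... 810 characters left out ...]
00]])}
{'t': 0.75, 'q': array([-1.46309126e+00,  2.20375237e-01,  1.52653303e+00, -7.29222530e-06,
        1.39471016e+00, -1.26074767e-01]), 'qvel': array([ 9.15448521e-04, -5.53414663e-04,  1.37422785e-03,  6.84835023e-04,
       -6.95336113e-05,  1.08239698e-04]), 'joint_efforts': array([ 1.84753102e-03, -4.96736026e+01, -3.89686203e+01, -2.55146442e-04,
        4.88898131e-04, -1.97536315e-05]), 'tcp_pos': array([ 0.1447934 , -0.60797573,  0.40469749]), 'ee_rot': array([-3.12012899e+00, -3.66383816e-01,  1.09049237e-05]), 'force': array([ 0.27372117, -0.36435204, -0.28383774]), 'torque': array([ 0.04778206, -0.06485008, -0.00933916]), 'grip_force': 0.0, 'finger_gap': 0.08543358925634244}
```

```bash
python3 - <<'E'
import cv2,numpy as np
a=cv2.imread('pics/top0.png')[110:290,120:460];b=cv2.imread('pics/scene0.png')[120:320,120:420]
a=cv2.resize(a,None,fx=1.65,fy=1.65,interpolation=2);b=cv2.resize(b,None,fx=1.45,fy=1.45,interpolation=2)
c=np.zeros((a.shape[0]+b.shape[0],max(a.shape[1],b.shape[1]),3),np.uint8);c[:a.shape[0],:a.shape[1]]=a;c[a.shape[0]:,:b.shape[1]]=b
print(c.shape);cv2.imwrite('pics/c1.png',c)
E
```

```text
(587, 561, 3)
```

View pics/c1.png

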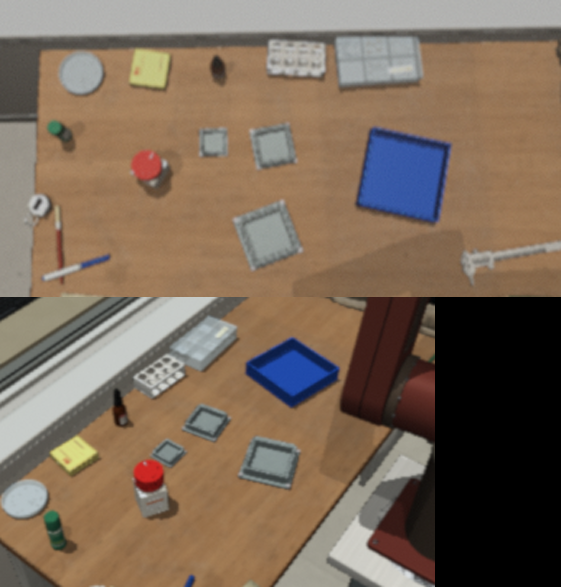

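The top view shows three holders. The mid-size one, at full-image pixel (198, 286) and about (0.52, 0.03), matches 84 mm. The jar is at (0.48, 0.28) and the tray at (0.46, -0.25). I'm moving to a view above jar and holder.

Emit:
jog_arm([
  [[0,0,0],[0.026,-0.0355,-0.002],0.085],
  [[0,0,0],[0.026,-0.0355,-0.002],0.085],
  [[0,0,0],[0.026,-0.0355,-0.002],0.085],
  [[0,0,0],[0.026,-0.0355,-0.002],0.085],
  [[0,0,0],[0.026,-0.0355,-0.002],0.085],
  [[0,0,0],[0.026,-0.0355,-0.002],0.085],
  [[0,0,0],[0.026,-0.0355,-0.002],0.085],
  [[0,0,0],[0.026,-0.0355,-0.002],0.085],
  [[0,0,0],[0.026,-0.0355,-0.002],0.085],
  [[0,0,0],[0.026,-0.0355,-0.002],0.085],
  [[0,0,0],[0.026,-0.0355,-0.002],0.085],
  [[0,0,0],[0.026,-0.0355,-0.002],0.085],
  [[0,0,0],[0.026,-0.0355,-0.002],0.085],
  [[0,0,0],[0.026,-0.0355,-0.002],0.085],
  [[0,0,0],[0.026,-0.0355,-0.002],0.085],
  [[0,0,0],[0.026,-0.0355,-0.002],0.085],
  [[0,0,0],[0.026,-0.0355,-0.002],0.085],
  [[0,0,0],[0.026,-0.0355,-0.002],0.085],
  [[0,0,0],[0,0,0],0.085],
  [[0,0,0],[0,0,0],0.085],
])

```text
t: 2.75
tcp_pos: [0.452, 0.123, 0.4405]
ee_rot: [3.119, 0.371, -0.001]
force: [0.2, 0.6, -0.8]
finger_gap: 0.0851
grip_force: 0.0
```

```bash
python3 - <<'E'
from h import *
s=env.get_state();print(s['q'].round(4).tolist(),s['tcp_pos'].round(4),s['ee_rot'].round(4))
K,C,m=cam('wrist'); im=env.snapshot('wrist'); cv2.imwrite('pics/w1.png',im)
for t,z in (('jar',.05),('cap',.1025),('holder',.022),('tray',.038),('dropper_bottle',.1),('glue_stick',.088)):
    for r in env.trace('wrist',t):
        cs,_=cv2.findContours(r['mask'].astype(np.uint8),0,2); c=max(cs,key=cv2.contourArea).reshape(-1,2)
        w=np.array([px2w(K,C,(p[1],p[0]),z)[:2] for p in c],np.float32)
        b=cv2.minAreaRect(w*1000)
        print(t,r['p'],r['point'],px2w(K,C,r['point'],z).round(3),np.round(b[0]),np.round(b[1]),round(b[2],1))
cv2.imwrite('pics/w1b.png',cv2.resize(im,(768,576)))
E
```

```text
[0.0972, -0.1863, 1.8715, -0.0004, 1.4572, 1.4315] [0.452  0.123  0.4405] [ 3.1193e+00  3.7060e-01 -1.2000e-03]
jar 0.71 [104.2, 161.3] [0.5   0.253 0.05 ] [492. 268.] [68. 65.] 59.2
cap 0.65 [108.0, 130.5] [0.491 0.268 0.102] [492. 266.] [55. 64.] 13.5
holder 0.74 [116.4, 337.6] [0.539 0.028 0.022] [538.  28.] [82. 83.] 9.5
holder 0.58 [89.8, 252.3] [0.545 0.148 0.022] [548. 146.] [56. 56.] 0.5
holder 0.58 [231.2, 290.2] [0.362 0.045 0.022] [361.  43.] [115. 106.] 19.6
tray 0.62 [205.0, 478.6] [ 0.469 -0.197  0.038] [ 476. -221.] [185. 160.] 76.5
dropper_bottle 0.24 [110.5, 132.3] [0.489 0.267 0.1  ] [491. 267.] [55. 66.] 13.6
glue_stick 0.7 [9.2, 23.3] [0.561 0.392 0.088] [557. 395.] [23. 42.] 13.5
```

View pics/w1b.png

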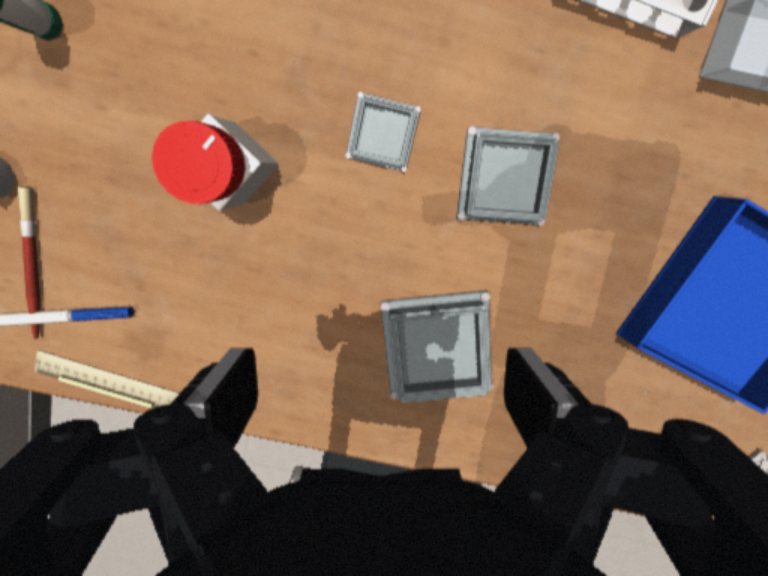

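The wrist view shows the jar with its cap at (160, 198) px in the enlarged picture, turned about 60° from the world axes. The 84 mm holder is at (175, 508), measured as 82×83 mm. I'm moving closer to the jar to get its turn.

Emit:
jog_arm([
  [[0,0,0],[-0.001,-0.02,0.02],0.085],
  [[0,0,0],[-0.001,-0.02,0.02],0.085],
  [[0,0,0],[-0.001,-0.02,0.02],0.085],
  [[0,0,0],[0,-0.02,0.02],0.085],
  [[0,0,0],[0,0,0],0.085],
  [[0,0,0],[0,0,0],0.085],
])

```text
t: 3.7
tcp_pos: [0.4306, 0.1988, 0.3608]
ee_rot: [3.12, 0.367, -0.001]
force: [0.2, 0.2, 0.6]
finger_gap: 0.0846
grip_force: 0.0
```

```bash
cat >> h.py <<'E'
from scipy.optimize import minimize
def proj(K,C,P):
    q=(np.asarray(P)-C[:3,3])@C[:3,:3]; return np.c_[K[0,0]*q[:,0]/-q[:,2]+K[0,2], K[1,1]*-q[:,1]/-q[:,2]+K[1,2]]
def hullmask(K,C,sets,S=4):
    m=np.zeros((384*S,512*S),np.uint8)
    for P in sets: cv2.fillConvexPoly(m,cv2.convexHull((proj(K,C,P)*S+S/2).astype(np.int32)),1)
    return cv2.resize(m.astype(np.float32),(512,384),interpolation=cv2.INTER_AREA)
def box(x,y,a,w,z0,z1,rot=True):
    c,s=np.cos(a),np.sin(a); h=w/2
    return [[x+c*i*h-s*j*h,y+s*i*h+c*j*h,z] for i in(-1,1) for j in(-1,1) for z in(z0,z1)]
def cyl(x,y,r,z0,z1): return [[x+r*np.cos(t),y+r*np.sin(t),z] for t in np.linspace(0,6.28,48) for z in(z0,z1)]
def fit(K,C,mask,model,x0,y0,yaws):
    best=None
    for a in yaws:
        f=lambda v:np.abs(hullmask(K,C,model(v[0],v[1],np.radians(v[2]*1000)))-mask).sum()
        s=np.array([[x0,y0,a/1000],[x0+.006,y0,a/1000],[x0,y0+.006,a/1000],[x0,y0,(a+12)/1000]])
        r=minimize(f,s[0],method='Nelder-Mead',options=dict(initial_simplex=s,maxiter=150,xatol=1e-5,fatol=.5))
        if best is None or r.fun<best.fun: best=r
    return best.x[0].round(4),best.x[1].round(4),round(best.x[2]*1000,1),round(best.fun),int(mask.sum())
E
python3 - <<'E'
from h import *
s=env.get_state();print(s['q'].round(4).tolist(),s['tcp_pos'].round(4),s['ee_rot'].round(4))
K,C,m=cam('wrist'); im=env.snapshot('wrist'); cv2.imwrite('pics/w2.png',im)
J=env.trace('wrist','jar'); 
k=env.trace('wrist','cap')
mj=J[0]['mask']; mk=k[0]['mask'] if k else mj*0
print([r['p'] for r in J],[r['p'] for r in k], mj.sum(),mk.sum(),(mj&mk).sum())
M=(mj|mk).astype(np.float32)
print('jar',fit(K,C,M,lambda x,y,a:[box(x,y,a,.054,0,.064),cyl(x,y,.028,.0725,.1025),cyl(x,y,.0195,.064,.08)],.49,.267,(20,50,80)))
hs=[r for r in env.trace('wrist','holder')]
for r in hs: print(r['p'],r['point'],px2w(K,C,r['point'],.01).round(3))
r=min(hs,key=lambda r:np.linalg.norm(px2w(K,C,r['point'],.01)[:2]-[.538,.028]))
print('holder',fit(K,C,r['mask'].astype(np.float32),lambda x,y,a:[box(x,y,a,.084,0,.022)],.538,.028,(0,20)))
t=env.trace('top','tray') 
E
```

```text
[0.2662, -0.11, 1.9553, -0.0004, 1.2968, 1.6029] [0.4306 0.1988 0.3608] [ 3.1196e+00  3.6710e-01 -8.0000e-04]
[0.88] [0.59] 536 4586 80
jar (np.float64(0.4905), np.float64(0.271), np.float64(59.1), 134, 5042)
0.72 [112.5, 431.0] [0.542 0.024 0.01 ]
0.62 [238.9, 358.6] [0.378 0.052 0.01 ]
holder (np.float64(0.5351), np.float64(0.0271), np.float64(9.5), 798, 6320)
```

```bash
python3 - <<'E'
from h import *
from scipy.optimize import least_squares
D=[([-1.463,0.2204,1.5265,0,1.3947,-.126],[.1448,-.6080,.4047]),([0.0972,-0.1863,1.8715,-0.0004,1.4572,1.4315],[0.452,0.123,0.4405]),([0.2662,-0.11,1.9553,-0.0004,1.2968,1.6029],[0.4306,0.1988,0.3608])]
def f(v):
    L2,L3,zz,d,a1=v;o=[]
    for q,p in D:
        r=a1+L2*np.sin(q[1])+L3*np.sin(q[1]+q[2]); z=zz+L2*np.cos(q[1])+L3*np.cos(q[1]+q[2])
        c,s=np.cos(q[0]),np.sin(q[0]); o+=[r*c-d*s-p[0],r*s+d*c-p[1],z-p[2]]
    return o
r=least_squares(f,[.4,.4,.1,.08,0]);print(r.x.round(4),np.round(r.fun,4))
K,C,m=cam('wrist')
hs=env.trace('wrist','holder')
r=min(hs,key=lambda r:np.linalg.norm(px2w(K,C,r['point'],.01)[:2]-[.538,.028]))
M=r['mask'].astype(np.float32)
for w in (.066,.072,.078): print(w,fit(K,C,M,lambda x,y,a:[box(x,y,a,.084,0,.006),box(x,y,a,w,0,.022)],.536,.028,(10,)))
K,C,m=cam('top')
t=env.trace('top','tray')[0]; print(t['p']); print('tray',fit(K,C,t['mask'].astype(np.float32),lambda x,y,a:[box(x,y,a,.16,0,.038)],.465,-.247,(60,80,100)))
E
```

```text
[ 0.4111  0.5478  0.0998  0.0785 -0.0099] [-0.0001  0.0008  0.0002 -0.0037 -0.0004  0.0007  0.0043  0.0012 -0.0009]
0.066 (np.float64(0.54), np.float64(0.0208), np.float64(9.9), 264, 6320)
0.072 (np.float64(0.5396), np.float64(0.022), np.float64(9.6), 121, 6320)
0.078 (np.float64(0.5392), np.float64(0.0237), np.float64(9.6), 276, 6320)
0.67
tray (np.float64(0.4694), np.float64(-0.2395), np.float64(76.3), 59, 2519)
```

Emit:
jog_arm([
  [[0,0,0],[0.025,-0.0188,0.0133],0.085],
  [[0,0,0],[0.025,-0.0188,0.0133],0.085],
  [[0,0,0],[0.025,-0.0188,0.0133],0.085],
  [[0,0,0],[0,0,0.018],0.085],
  [[0,0,0],[0,0,0.018],0.085],
  [[0,0,0],[0,0,0.018],0.085],
  [[0,0,0],[0,0,0.019],0.085],
  [[0,0,0],[0,0,0],0.085],
  [[0,0,0],[0,0,0],0.045],
  [[0,0,0],[0,0,0],0.045],
  [[0,0,0],[0,0,0],0.045],
  [[0,0,0],[0,0,0],0.045],
  [[0,0,0],[0,0,0],0.045],
  [[0,0,0],[0,0,0],0.045],
], newtons=60)

```text
t: 5.45
tcp_pos: [0.4911, 0.2716, 0.2489]
ee_rot: [-3.12, -0.366, -0.004]
force: [1.4, -0.4, 4.3]
finger_gap: 0.0546
grip_force: 63.4
```

Emit:
jog_arm([
  [[0,0,0],[0,0,-0.01],0.045],
  [[0,0,0],[0,0,-0.02],0.045],
  [[0,0,0],[0,0,-0.03],0.045],
  [[0,0,0],[-0.0013,0.0318,0],0.045],
  [[0,0,0],[-0.0013,0.0318,0],0.045],
  [[0,0,0],[-0.0013,0.0318,0],0.045],
  [[0,0,0],[-0.0013,0.0318,0],0.045],
  [[0,0,0],[-0.0013,0.0318,0],0.045],
  [[0,0,0],[-0.0013,0.0318,0],0.045],
  [[0,0,0],[-0.0013,0.0318,0],0.045],
  [[0,0,0],[-0.0013,0.0318,0],0.045],
  [[0,0,-8.1],[0,0,0],0.045],
  [[0,0,-8.1],[0,0,0],0.045],
  [[0,0,-8.1],[0,0,0],0.045],
  [[0,0,-8.1],[0,0,0],0.045],
  [[0,0,-8.1],[0,0,0],0.045],
  [[0,0,0],[0,0,0],0.045],
  [[0,0,0],[0,0,0],0.045],
])

```text
t: 7.25
tcp_pos: [0.5387, 0.0217, 0.307]
ee_rot: [-2.802, -1.418, 0.003]
force: [0.1, 0.4, -5.2]
finger_gap: 0.0544
grip_force: 65.7
```

```bash
python3 - <<'E'
from h import *
s=env.get_state();print(s['q'].round(4).tolist(),s['tcp_pos'].round(4),s['force'])
Rm=R.from_rotvec(s['ee_rot']).as_matrix(); print('yaw',np.degrees(np.arctan2(Rm[1,0],Rm[0,0])),'tilt',np.degrees(Rm[:2,2]))
K,C,m=cam('wrist'); im=env.snapshot('wrist')
cv2.imwrite('pics/w3.png',cv2.resize(im,(768,576)))
g=im.copy()
for P,col in ((box(.5396,.022,np.radians(9.6),.06,.022,.022),(0,255,0)),(box(s['tcp_pos'][0],s['tcp_pos'][1],np.radians(9.6),.054,.06,.06),(255,0,255))):
    h=cv2.convexHull(proj(K,C,P).astype(np.float32)).astype(int); cv2.polylines(g,[h],True,col,1)
cv2.imwrite('pics/w3.png',cv2.resize(g,(768,576)))
E
```

```text
[-0.1061, 0.1095, 1.843, 0.0002, 1.191, 0.5277] [0.5387 0.0217 0.307 ] [ 0.14772402  0.417059   -5.22276723]
yaw 53.68550002150978 tilt [-0.11456097  0.02104012]
```

View pics/w3.png

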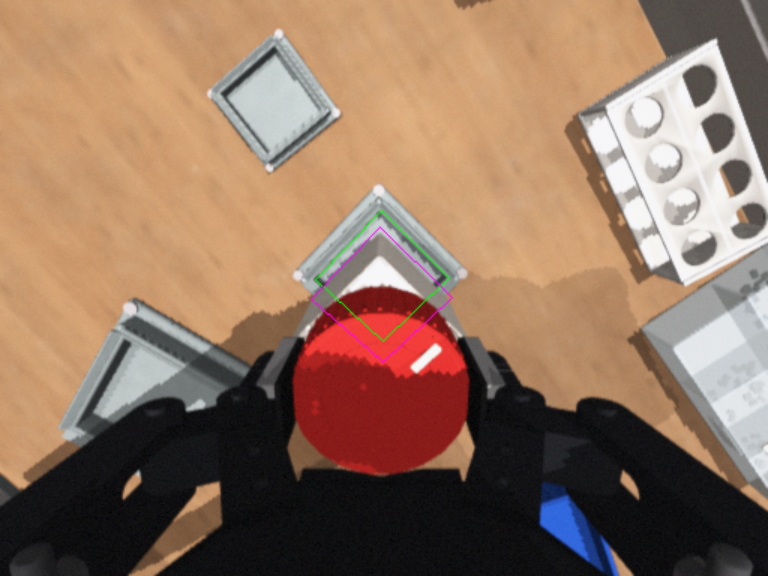

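The jar is above the holder. The pocket outline (green) fits the picture, with its far corner at about (380, 207) px, and the jar's turn matches. I'm lowering it.

Emit:
jog_arm([
  [[0,0,0],[0.0006,0.0008,0.014],0.045],
  [[0,0,0],[0,0,0.014],0.045],
  [[0,0,0],[0,0,0.008],0.045],
  [[0,0,0],[0,0,0.006],0.045],
  [[0,0,0],[0,0,0.004],0.045],
  [[0,0,0],[0,0,0.004],0.045],
  [[0,0,0],[0,0,0],0.045],
  [[0,0,0],[0,0,0],0.045],
])

```text
t: 8.1
tcp_pos: [0.5404, 0.0215, 0.2581]
ee_rot: [2.8, 1.423, 0.001]
force: [-0.3, -0.0, -4.4]
finger_gap: 0.0546
grip_force: 65.7
```

Emit:
jog_arm([
  [[0,0,0],[0,0,0.003],0.045],
  [[0,0,0],[0,0,0.002],0.045],
  [[0,0,0],[0,0,0],0.045],
  [[0,0,0],[0,0,0],0.045],
  [[0,0,0],[0,0,0],0.045],
])

```text
t: 8.6
tcp_pos: [0.5412, 0.0215, 0.2546]
ee_rot: [2.799, 1.423, 0.004]
force: [-1.8, -0.5, 5.1]
finger_gap: 0.0544
grip_force: 66.7
```

Emit:
jog_arm([
  [[0,0,0],[0,0,0.002],0.045],
  [[0,0,0],[0,0,0.002],0.045],
  [[0,0,0],[0,0,0.0015],0.045],
  [[0,0,0],[0,0,0],0.045],
  [[0,0,0],[0,0,0],0.045],
], newtons=80)

```text
t: 9.1
tcp_pos: [0.5415, 0.0214, 0.2502]
ee_rot: [2.798, 1.423, 0.005]
force: [-3.9, 0.5, 12.6]
finger_gap: 0.0541
grip_force: 86.7
```

Emit:
jog_arm([
  [[0,0,0],[-0.0006,-0.0008,0.0015],0.045],
  [[0,0,0],[0,0,0.0012],0.045],
  [[0,0,0],[0,0,0],0.045],
  [[0,0,0],[0,0,0],0.045],
])

```text
t: 9.5
tcp_pos: [0.5412, 0.0214, 0.2487]
ee_rot: [2.797, 1.422, 0.008]
force: [-3.5, -0.2, 17.2]
finger_gap: 0.0544
grip_force: 87.6
```

Emit:
jog_arm([
  [[0,0,-8],[0,0,0.001],0.045],
  [[0,0,-8],[0,0,0],0.045],
  [[0,0,-8],[0,0,0],0.045],
  [[0,0,-8],[0,0,0],0.045],
  [[0,0,-8],[0,0,0],0.045],
  [[0,0,-8],[0,0,0],0.045],
  [[0,0,-8],[0,0,0],0.045],
  [[0,0,-8],[0,0,0],0.045],
  [[0,0,-8],[0,0,0],0.045],
  [[0,0,-8],[0,0,0],0.045],
  [[0,0,-3],[0,0,0],0.045],
  [[0,0,0],[0,0,0],0.045],
  [[0,0,0],[0,0,0],0.045],
])

```text
t: 10.8
tcp_pos: [0.5408, 0.0216, 0.2487]
ee_rot: [1.152, 2.918, 0.002]
force: [-10.5, 1.5, 27.2]
finger_gap: 0.0545
grip_force: 88.5
```

```bash
python3 - <<'E'
from h import *
s=env.get_state();Rm=R.from_rotvec(s['ee_rot']).as_matrix(); print('yaw',np.degrees(np.arctan2(Rm[1,0],Rm[0,0])),'tilt',np.degrees(Rm[:2,2]),s['torque'],s['q'].round(3))
im=env.snapshot('wrist')
cv2.imwrite('pics/w4.png',cv2.resize(im,(640,480)))
E
```

```text
yaw 136.91891538134436 tilt [ 0.24831743 -0.02746995] [ 0.1676482   1.91536427 -0.0124779 ] [-0.106  0.19   1.876 -0.     1.072 -0.925]
```

View pics/w4.png

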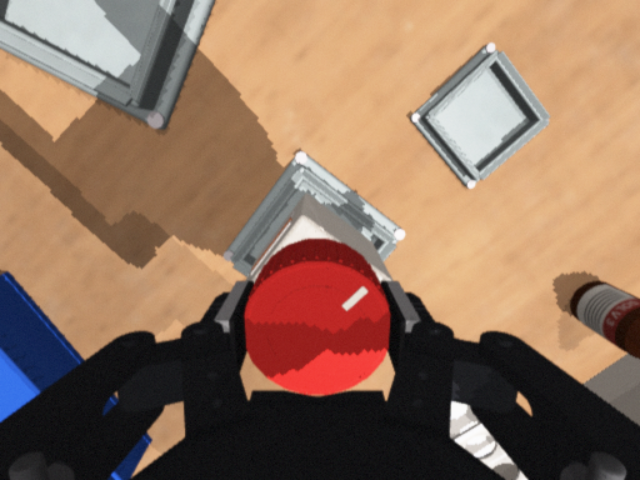

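The pointer kept its place between the fingers while the jar stayed square in the holder, so the cap has turned about 83°. I'm lifting it off.

Emit:
jog_arm([
  [[0,0,0],[0,0,-0.004],0.045],
  [[0,0,0],[0,0,-0.005],0.045],
  [[0,0,0],[0,0,-0.006],0.045],
  [[0,0,0],[0,0,-0.008],0.045],
  [[0,0,0],[0,0,-0.01],0.045],
  [[0,0,0],[0,0,-0.015],0.045],
  [[0,0,0],[0,0,-0.015],0.045],
  [[0,0,0],[0,0,-0.02],0.045],
  [[0,0,0],[0,0,0],0.045],
  [[0,0,0],[0,0,0],0.045],
])

```text
t: 11.85
tcp_pos: [0.5395, 0.0215, 0.3274]
ee_rot: [1.153, 2.92, 0.001]
force: [-0.1, 0.6, -1.2]
finger_gap: 0.0541
grip_force: 85.3
```

```bash
python3 - <<'E'
from h import *
s=env.get_state();print(s['q'].round(4).tolist())
cv2.imwrite('pics/s5.png',cv2.resize(env.snapshot('scene')[100:340,80:400],(800,600)))
for n in ('scene',):
    K,C,m=cam(n)
    for t,z in (('jar',.05),('cap',.2)):
        for r in env.search_frame(n,t): print(t,r['p'],r['point'],px2w(K,C,r['point'],z).round(3))
E
```

```text
[-0.1063, 0.0865, 1.8267, 0.0, 1.2265, -0.9247]
jar 0.85 [193.9, 259.3] [0.553 0.017 0.05 ]
cap 0.6 [169.0, 262.3] [0.513 0.054 0.2  ]
```

View pics/s5.png

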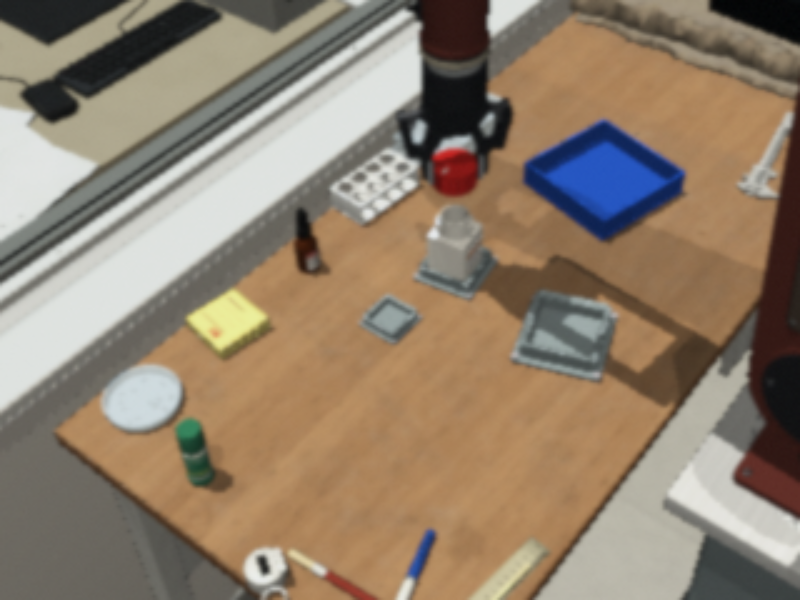

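The cap is in the gripper and the open jar stands in the holder, at (445, 245) px in this crop. I'm putting the cap down on the bare table near (0.48, 0.25).

Emit:
jog_arm([
  [[0,0,0],[0.0333,0.021,0.005],0.045],
  [[0,0,0],[0.0333,0.021,0.012],0.045],
  [[0,0,0],[0.0333,0.021,0.015],0.045],
  [[0,0,0],[0.0333,0.021,0.015],0.045],
  [[0,0,0],[0.0333,0.021,0.015],0.045],
  [[0,0,0],[0.0333,0.021,0.015],0.045],
  [[0,0,0],[0,0,0.025],0.045],
  [[0,0,0],[0,0,0.02],0.045],
  [[0,0,0],[0,0,0.012],0.045],
  [[0,0,0],[0,0,0.008],0.045],
  [[0,0,0],[0,0,0.005],0.045],
  [[0,0,0],[0,0,0],0.045],
  [[0,0,0],[0,0,0],0.045],
])

```text
t: 13.3
tcp_pos: [0.4801, 0.2499, 0.1804]
ee_rot: [1.155, 2.921, 0.001]
force: [-0.2, 0.2, -0.6]
finger_gap: 0.0541
grip_force: 85.3
```

Emit:
jog_arm([
  [[0,0,0],[0,0,0.002],0.045],
  [[0,0,0],[0,0,0.0015],0.045],
  [[0,0,0],[0,0,0],0.045],
  [[0,0,0],[0,0,0],0.045],
])

```text
t: 13.7
tcp_pos: [0.4801, 0.2501, 0.1773]
ee_rot: [1.154, 2.921, 0.001]
force: [-1.3, -1.7, 5.9]
finger_gap: 0.054
grip_force: 85.9
```

Emit:
jog_arm([
  [[0,0,0],[0,0,0],0.085],
  [[0,0,0],[0,0,0],0.085],
  [[0,0,0],[0,0,0],0.085],
  [[0,0,0],[0,0,0],0.085],
  [[0,0,0],[0,0,-0.01],0.085],
  [[0,0,0],[0,0,-0.04],0.085],
  [[0,0,0],[0,0,-0.05],0.085],
  [[0,0,7.5],[0,0,-0.05],0.085],
  [[0,0,7.5],[0,0,-0.02],0.085],
  [[0,0,7.5],[0,0,0],0.085],
  [[0,0,7.5],[0,0,0],0.085],
  [[0,0,7.2],[0,0,0],0.085],
  [[0,-8,0],[0,0,0],0.085],
  [[0,-8,0],[0,0,0],0.085],
  [[0,-8,0],[0,0,0],0.085],
  [[0,-8,0],[0,0,0],0.085],
  [[0,0,0],[0,0,0],0.085],
  [[0,0,0],[0,0,0],0.085],
])

```text
t: 15.5
tcp_pos: [0.4793, 0.2506, 0.3461]
ee_rot: [1.724, 2.046, -0.491]
force: [0.0, 0.3, 0.4]
finger_gap: 0.085
grip_force: 0.0
```

```bash
python3 - <<'E'
from h import *
from scipy.optimize import least_squares
s=env.get_state();print(s['q'].round(4).tolist(),s['tcp_pos'],s['ee_rot'])
D=[([-1.463,0.2204,1.5265,0,1.3947,-.126],[.1448,-.6080,.4047],[-3.12012899e+00, -3.66383816e-01,0]),
([0.0972,-0.1863,1.8715,-0.0004,1.4572,1.4315],[0.452,0.123,0.4405],[3.1193,.3706,-.0012]),
([0.2662,-0.11,1.9553,-0.0004,1.2968,1.6029],[0.4306,0.1988,0.3608],[3.1196,.3671,-.0008]),
([-0.1061, 0.1095, 1.843, 0.0002, 1.191, 0.5277],[0.5387,0.0217,0.307],[-2.802,-1.418,.003]),
([-0.1063, 0.0865, 1.8267, 0.0, 1.2265, -0.9247],[0.5395,0.0215,0.3274],[1.153,2.92,.001]),
(s['q'],s['tcp_pos'],s['ee_rot'])]
def fk(v,q,sg):
    L2,L3,z0,d,a1,e,d6,e5,lat=v
    E=lambda a,t:R.from_euler(a,t).as_matrix()
    A=E('z',q[0]);B=A@E('y',q[1]);F=B@E('y',q[2]);G=F@E('z',sg*q[3])@E('y',q[4]);T=G@E('z',-q[5]*-1+np.pi/2*0)
    p=A@[a1,d,z0]+B@[0,0,L2]+F@[e,0,L3]+F@E('z',sg*q[3])@[0,lat,0]+G@[e5,0,d6]
    return p,G@E('z',q[5]+np.pi/2)
for sg in(1,-1):
    def f(v):
        o=[]
        for q,p,r in D:
            P,Rm=fk(v,q,sg); o+=list(P-p)+list(.1*(Rm.T@R.from_rotvec(r).as_matrix()-np.eye(3)).ravel())
        return np.array(o)
    r=least_squares(lambda v:np.r_[f(v),.01*(v-[.41,.55,.25,.04,0,0,.12,0,.04])],[.41,.55,.25,.04,0,0,.12,0,.04]);print(sg,r.x.round(4),[np.abs(f(r.x)).reshape(-1,12)[:,:3].max().round(4),np.abs(f(r.x)).reshape(-1,12)[:,3:].max(1).round(4)])
E
```

```text
[0.485, 0.1691, 1.7462, -0.5297, 1.4373, 0.4438] [0.47929112 0.25055684 0.3461265 ] [ 1.72410083  2.04555072 -0.49143226]
1 [0.4116 0.548  0.3058 0.07   0.0215 0.0524 0.1552 0.0218 0.0086] [np.float64(0.0001), array([0., 0., 0., 0., 0., 0.])]
-1 [ 3.736e-01  5.409e-01  1.350e-01 -1.000e-04 -3.100e-02  9.920e-02
 -9.820e-02 -4.280e-02  7.570e-02] [np.float64(0.0306), array([0.    , 0.0001, 0.0001, 0.    , 0.    , 0.0809])]
```

```bash
cat > ik.py <<'E'
import numpy as np
from scipy.optimize import least_squares
from scipy.spatial.transform import Rotation as R
V=[0.4116,0.548,0.3058,0.07,0.0215,0.0524,0.1552,0.0218,0.0086]
lo=np.array([-2.98,-.91,.09,-1.24,.2,-2.68]);hi=np.array([2.98,2.08,2.57,4.39,2.65,2.68])
E=lambda a,t:R.from_euler(a,t).as_matrix()
def fk(q):
    L2,L3,z0,d,a1,e,d6,e5,lat=V
    A=E('z',q[0]);B=A@E('y',q[1]);F=B@E('y',q[2]);W=F@E('z',q[3]);G=W@E('y',q[4])
    return A@[a1,d,z0]+B@[0,0,L2]+F@[e,0,L3]+W@[0,lat,0]+G@[e5,0,d6],G@E('z',q[5]+np.pi/2)
def ik(p,Rm,q0):
    f=lambda q:(lambda P,M:np.r_[P-p,.2*(M-Rm).ravel()])(*fk(q))
    r=least_squares(f,np.clip(q0,lo+1e-3,hi-1e-3),bounds=(lo,hi)); return r.x,np.abs(r.fun).max()
def ori(yaw,p,up):
    d=np.array([np.cos(yaw),np.sin(yaw),0]);Z=np.array([0,0,1.])
    z=np.cos(p)*d-np.sin(p)*Z; x=up*(np.sin(p)*d+np.cos(p)*Z); return np.c_[x,np.cross(z,x),z]
def mar(q): return min((q-lo).min(),(hi-q).min())
E
cat > plan.py <<'E'
from ik import *
rng=np.random.default_rng(0); q0=[0.485,0.1691,1.7462,-0.5297,1.4373,0.4438]
for k in (-170.4,-80.4,9.6,99.6):
  for up in (1,-1):
    for pd in (25,35):
      g=np.array([.540,.0215,.052]); Rm=ori(np.radians(k),np.radians(pd),up)
      sols=[]
      for i in range(16):
        q,e=ik(g-.155*Rm[:,2],Rm,q0 if i==0 else rng.uniform(lo,hi))
        if e<1e-3 and q[1]+.0<1.5 and not any(np.abs(q-s).max()<.05 for s in sols): sols.append(q)
      for q in sols:
        for sg in (1,-1):
          qq=q; ok=180; m=mar(q); t=np.array([.469,-.24,.2])
          for f in range(0,181,15):
            pp=np.radians(max(15,pd-f/6))
            M=ori(np.radians(k),pp,up)@E('z',np.radians(sg*f))
            qn,e=ik(t-.155*M[:,2],M,qq)
            if e>1e-3 or (f and np.abs(qn-qq).max()>1.2): ok=f-15;break
            qq=qn;m=min(m,mar(qq))
          if ok>=135: print(k,up,pd,'sg',sg,'roll',ok,'mar',round(m,2),q.round(2),qq.round(2))
E
python3 plan.py
```

```text
-170.4 1 25 sg 1 roll 180 mar 0.41 [-0.02  1.09  1.03 -0.2   2.14 -1.76] [-0.35  0.87  1.19 -0.66  2.24  0.98]
-170.4 1 35 sg 1 roll 180 mar 0.41 [-0.02  0.96  1.15 -0.17  1.98 -1.75] [-0.35  0.87  1.19 -0.66  2.24  0.98]
-170.4 -1 25 sg -1 roll 180 mar 0.41 [-0.02  1.09  1.03 -0.2   2.14  1.39] [-0.35  0.87  1.19 -0.66  2.24 -2.16]
-170.4 -1 35 sg -1 roll 180 mar 0.41 [-0.02  0.96  1.15 -0.17  1.98  1.4 ] [-0.35  0.87  1.19 -0.66  2.24 -2.16]
9.6 1 25 sg 1 roll 180 mar 0.0 [-0.37  0.28  2.57  2.5   0.89 -1.38] [-1.26  0.02  2.44  1.51  1.28  2.28]
9.6 1 35 sg 1 roll 180 mar 0.0 [-0.35  0.07  2.57  2.29  0.56 -1.11] [-1.26  0.02  2.44  1.51  1.28  2.28]
9.6 -1 25 sg -1 roll 180 mar 0.0 [-0.37  0.28  2.57  2.5   0.89  1.76] [-1.26  0.02  2.44  1.51  1.28 -0.86]
99.6 1 25 sg 1 roll 180 mar 0.47 [-0.53  0.78  1.61  0.77  1.66 -1.02] [-0.89  0.79  1.34  0.61  2.18  2.1 ]
99.6 1 35 sg 1 roll 180 mar 0.47 [-0.5   0.67  1.67  0.7   1.54 -0.97] [-0.89  0.79  1.34  0.61  2.18  2.1 ]
99.6 -1 25 sg -1 roll 180 mar 0.47 [-0.53  0.78  1.61  0.77  1.66  2.12] [-0.89  0.79  1.34  0.61  2.18 -1.04]
99.6 -1 35 sg -1 roll 180 mar 0.47 [-0.5   0.67  1.67  0.7   1.54  2.17] [-0.89  0.79  1.34  0.61  2.18 -1.04]
```

Emit:
jog_arm([
  [[0,8,0],[0,0,0],0.085],
  [[0,8,0],[0,0,0],0.085],
  [[0,8,0],[0,0,0],0.085],
  [[0,8,0],[0,0,0],0.085],
  [[0,0,0],[-0.0437,0.0021,0],0.085],
  [[0,0,0],[-0.0437,0.0021,0],0.085],
  [[0,0,0],[-0.0437,0.0021,0],0.085],
  [[0,0,0],[-0.0437,0.0021,0],0.085],
  [[0,0,0],[-0.0437,0.0021,0],0.085],
  [[0,0,0],[-0.0437,0.0021,0],0.085],
  [[0,0,0],[-0.0437,0.0021,0],0.085],
  [[0,0,0],[-0.0437,0.0021,0],0.085],
  [[0,0,0],[-0.0437,0.0021,0],0.085],
  [[0,0,0],[-0.0437,0.0021,0],0.085],
  [[0,8,0],[0,0,0],0.085],
  [[0,8,0],[0,0,0],0.085],
  [[0,8,0],[0,0,0],0.085],
  [[0,8,0],[0,0,0],0.085],
  [[0,8,0],[0,0,0],0.085],
  [[0,8,0],[0,0,0],0.085],
])

```text
t: 17.5
tcp_pos: [0.5739, -0.1783, 0.3476]
ee_rot: [-1.554, -1.841, -0.703]
force: [0.6, 0.1, -1.2]
finger_gap: 0.0846
grip_force: 0.0
```

Emit:
jog_arm([
  [[0,7,0],[0,0,0],0.085],
  [[0,0,0],[-0.03,0,0.021],0.085],
  [[0,0,0],[-0.03,0,0.021],0.085],
  [[0,0,0],[-0.02,0,0.014],0.085],
  [[0,0,0],[0,0,0],0.085],
  [[0,0,0],[0,0,0],0.085],
])

```text
t: 18.1
tcp_pos: [0.574, -0.1778, 0.2494]
ee_rot: [-1.48, -1.753, -0.774]
force: [0.3, -0.1, 0.8]
finger_gap: 0.0849
grip_force: 0.0
```

```bash
cat > delta.py <<'E'
import sys
from h import *
from ik import ori
def delta(p,Rt):
    s=env.get_state(); M=R.from_rotvec(s['ee_rot']).as_matrix()
    print('shift(now axes)',(M.T@(np.array(p)-s['tcp_pos'])).round(4),'turn',np.degrees(R.from_matrix(M.T@Rt).as_rotvec()).round(2),s['q'].round(2))
E
python3 - <<'E'
from delta import *
Rt=ori(np.radians(99.6),np.radians(35),1); g=np.array([.540,.0215,.052])
delta(g-.245*Rt[:,2],Rt); delta(g-.155*Rt[:,2],Rt)
K,C,m=cam('wrist'); im=env.snapshot('wrist'); cv2.imwrite('pics/w6.png',im)
r=env.trace('wrist','jar'); print([a['p'] for a in r])
if r: print(fit(K,C,r[0]['mask'].astype(np.float32),lambda x,y,a:[box(x,y,a,.054,.022,.07),cyl(x,y,.0195,.07,.096)],.54,.0215,(10,)))
for P in (box(.540,.0215,np.radians(9.6),.054,.022,.07),cyl(.54,.0215,.0195,.07,.096)):
    cv2.polylines(im,[cv2.convexHull(proj(K,C,P).astype(np.float32)).astype(int)],True,(0,255,0),1)
cv2.imwrite('pics/w6b.png',cv2.resize(im,(640,480)))
E
```

```text
shift(now axes) [-0.0458 -0.0004  0.0338] turn [ 0.08 -0.04  0.1 ] [-0.59  0.56  1.54  0.65  1.77 -0.88]
shift(now axes) [-0.0459 -0.0005  0.1238] turn [ 0.08 -0.04  0.1 ] [-0.59  0.56  1.54  0.65  1.77 -0.88]
[0.72, 0.61]
(np.float64(0.0356), np.float64(0.8016), np.float64(-340.5), 1141, 1141)
```

View pics/w6b.png

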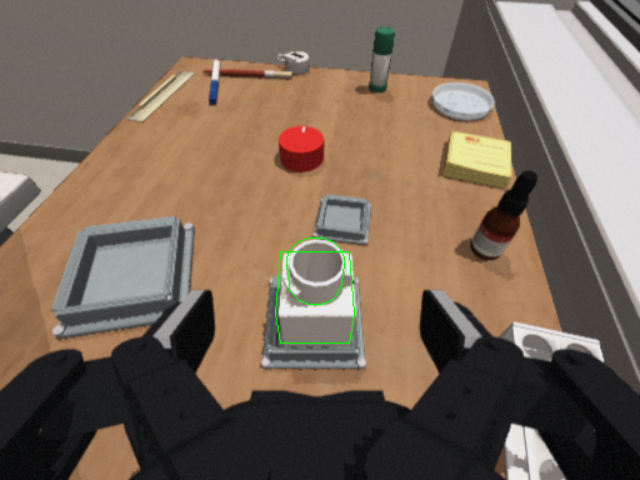

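The view is as predicted: the open jar stands in the holder at (315, 300) px and matches the model outline, and the cap stands on bare table. I'm approaching and gripping the body.

Emit:
jog_arm([
  [[0,0,0],[-0.023,0,0.017],0.085],
  [[0,0,0],[-0.023,0,0.017],0.085],
  [[0,0,0],[0,0,0.03],0.085],
  [[0,0,0],[0,-0.0005,0.03],0.085],
  [[0,0,0],[0,0,0.03],0.085],
  [[0,0,0],[0,0,0],0.085],
  [[0,0,0],[0,0,0],0.085],
  [[0,0,0],[0,0,0],0.045],
  [[0,0,0],[0,0,0],0.045],
  [[0,0,0],[0,0,0],0.045],
  [[0,0,0],[0,0,0],0.045],
  [[0,0,0],[0,0,0],0.045],
  [[0,0,0],[0,0,0],0.045],
], newtons=60)

```text
t: 19.5
tcp_pos: [0.5614, -0.104, 0.141]
ee_rot: [-1.48, -1.755, -0.773]
force: [1.2, -2.0, 6.1]
finger_gap: 0.0535
grip_force: 62.6
```

Emit:
jog_arm([
  [[0,0,0],[0.012,0,-0.0084],0.045],
  [[0,0,0],[0.024,0,-0.0168],0.045],
  [[0,0,0],[0.03,0,-0.021],0.045],
  [[0,0,0],[0.03,0,-0.021],0.045],
  [[0,0,0],[0.027,0,-0.0189],0.045],
  [[0,7,0],[0,0,0],0.045],
  [[0,7,0],[0,0,0],0.045],
  [[0,6,0],[0,0,0],0.045],
  [[0,0,0],[-0.0232,-0.0173,-0.0254],0.045],
  [[0,0,0],[-0.0232,-0.0173,-0.0254],0.045],
  [[0,0,0],[-0.0232,-0.0173,-0.0254],0.045],
  [[0,0,0],[-0.0232,-0.0173,-0.0254],0.045],
  [[0,0,0],[-0.0232,-0.0173,-0.0254],0.045],
  [[0,0,0],[-0.0232,-0.0173,-0.0254],0.045],
  [[0,0,0],[-0.0232,-0.0173,-0.0254],0.045],
  [[0,0,0],[0,0,0],0.045],
  [[0,0,0],[0,0,0],0.045],
])

```text
t: 21.2
tcp_pos: [0.4768, -0.335, 0.1786]
ee_rot: [-1.258, -1.487, -0.965]
force: [0.0, 0.8, -2.8]
finger_gap: 0.0535
grip_force: 64.2
```

```bash
python3 - <<'E'
from delta import *
from ik import *
Rt=ori(np.radians(99.6),np.radians(15),1); g=np.array([.452,-.187,.14])
delta(g-.155*Rt[:,2],Rt)
q=env.get_state()['q']
for f in range(0,181,30):
    M=Rt@E('z',np.radians(f)); q,e=ik(g-.155*Rt[:,2],M,q); print(f,q.round(2),round(e,4))
E
```

```text
shift(now axes) [ 0.0015  0.0003 -0.0001] turn [ 0.01 -0.02 -0.04] [-0.88  0.8   1.43  0.59  2.1  -1.1 ]
0 [-0.87  0.8   1.48  0.59  2.05 -1.12] 0.0
30 [-0.87  0.8   1.48  0.59  2.05 -0.59] 0.0
60 [-0.87  0.8   1.48  0.59  2.05 -0.07] 0.0
90 [-0.87  0.8   1.48  0.59  2.05  0.45] 0.0
120 [-0.87  0.8   1.48  0.59  2.05  0.98] 0.0
150 [-0.87  0.8   1.48  0.59  2.05  1.5 ] 0.0
180 [-0.87  0.8   1.48  0.59  2.05  2.02] 0.0
```

Emit:
jog_arm([
  [[0,0,8],[0,0,0],0.045],
  [[0,0,8],[0,0,0],0.045],
  [[0,0,8],[0,0,0],0.045],
  [[0,0,8],[0,0,0],0.045],
  [[0,0,8],[0,0,0],0.045],
  [[0,0,8],[0,0,0],0.045],
  [[0,0,8],[0,0,0],0.045],
  [[0,0,8],[0,0,0],0.045],
  [[0,0,8],[0,0,0],0.045],
  [[0,0,8],[0,0,0],0.045],
  [[0,0,8],[0,0,0],0.045],
  [[0,0,8],[0,0,0],0.045],
  [[0,0,8],[0,0,0],0.045],
  [[0,0,8],[0,0,0],0.045],
  [[0,0,8],[0,0,0],0.045],
  [[0,0,8],[0,0,0],0.045],
  [[0,0,8],[0,0,0],0.045],
  [[0,0,8],[0,0,0],0.045],
  [[0,0,8],[0,0,0],0.045],
  [[0,0,8],[0,0,0],0.045],
])

```text
t: 23.2
tcp_pos: [0.478, -0.3331, 0.18]
ee_rot: [-1.683, 0.982, 0.961]
force: [-0.8, -0.0, -2.7]
finger_gap: 0.0531
grip_force: 63.8
```

Emit:
jog_arm([
  [[0,0,8],[0,0,0],0.045],
  [[0,0,8],[0,0,0],0.045],
  [[0,0,4],[0,0,0],0.045],
  [[0,0,0],[0,0,0],0.045],
  [[0,0,0],[0,0,0],0.045],
  [[0,0,0],[0,0,0],0.045],
  [[0,0,0],[0,0,0],0.045],
  [[0,0,0],[0,0,0],0.045],
  [[0,0,0],[0,0,0],0.045],
  [[0,0,0],[0,0,0],0.045],
])

```text
t: 24.2
tcp_pos: [0.4772, -0.3343, 0.1789]
ee_rot: [-1.539, 1.299, 1.181]
force: [-0.1, -0.1, -2.0]
finger_gap: 0.0536
grip_force: 63.8
```

```bash
python3 - <<'E'
from h import *
s=env.get_state(); print(s['force'],s['q'].round(2))
for n in('scene','top'):
    im=env.snapshot(n); cv2.imwrite(f'pics/{n}7.png',im)
    K,C,m=cam(n)
    for t in('stone_1','jar'):
        for r in env.search_frame(n,t): print(n,t,r['p'],r['point'],px2w(K,C,r['point'],.01).round(3))
a=cv2.imread('pics/scene7.png')[120:270,230:430];b=cv2.imread('pics/top7.png')[150:300,300:500]
cv2.imwrite('pics/c7.png',np.hstack([cv2.resize(a,(400,300),interpolation=2),cv2.resize(b,(400,300),interpolation=2)]))
E
```

```text
[-0.08506174 -0.11457226 -1.99487517] [-0.88  0.8   1.43  0.59  2.1   2.04]
scene jar 0.73 [151.0, 319.2] [ 0.542 -0.34   0.01 ]
top jar 0.85 [216.0, 353.7] [ 0.47  -0.208  0.01 ]
```

View pics/c7.png

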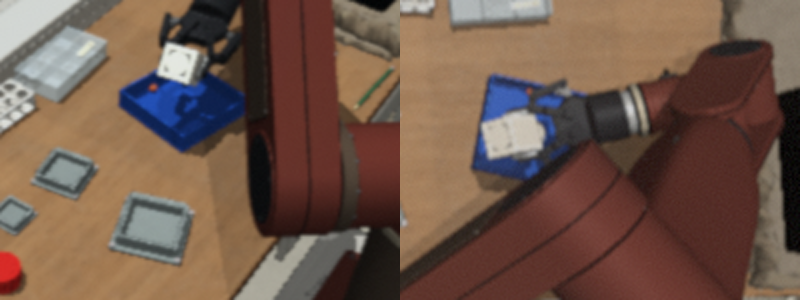

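```bash
python3 - <<'E'
from h import *
K,C,m=cam('wrist'); im=env.snapshot('wrist'); cv2.imwrite('pics/w8.png',cv2.resize(im,(640,480)))
for t in('stone_1','stone_2','stone_3'):
    for r in env.search_frame('wrist',t): print(t,r['p'],r['point'],px2w(K,C,r['point'],.01).round(3))
E
```

```text
stone_1 0.51 [101.6, 149.3] [0.539 0.01  0.01 ]
stone_2 0.51 [101.6, 149.3] [0.539 0.01  0.01 ]
stone_3 0.51 [101.6, 149.3] [0.539 0.01  0.01 ]
```

View pics/w8.png

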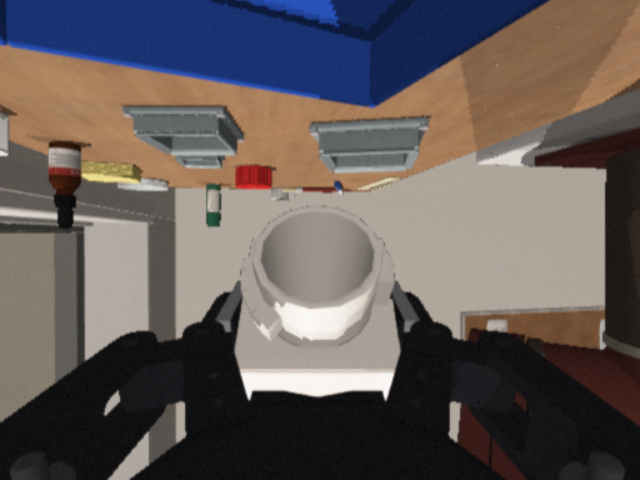

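The bore looks empty at (320, 245) px, so the stones are out. I'm rolling the jar upright again.

Emit:
jog_arm([
  [[0,0,-8],[0,0,0],0.045],
  [[0,0,-8],[0,0,0],0.045],
  [[0,0,-8],[0,0,0],0.045],
  [[0,0,-8],[0,0,0],0.045],
  [[0,0,-8],[0,0,0],0.045],
  [[0,0,-8],[0,0,0],0.045],
  [[0,0,-8],[0,0,0],0.045],
  [[0,0,-8],[0,0,0],0.045],
  [[0,0,-8],[0,0,0],0.045],
  [[0,0,-8],[0,0,0],0.045],
  [[0,0,-8],[0,0,0],0.045],
  [[0,0,-8],[0,0,0],0.045],
  [[0,0,-8],[0,0,0],0.045],
  [[0,0,-8],[0,0,0],0.045],
  [[0,0,-8],[0,0,0],0.045],
  [[0,0,-8],[0,0,0],0.045],
  [[0,0,-8],[0,0,0],0.045],
  [[0,0,-8],[0,0,0],0.045],
  [[0,0,-8],[0,0,0],0.045],
  [[0,0,-8],[0,0,0],0.045],
])

```text
t: 26.7
tcp_pos: [0.4773, -0.3343, 0.179]
ee_rot: [-1.453, -1.22, -0.735]
force: [0.0, -0.3, -2.5]
finger_gap: 0.0535
grip_force: 64.0
```

Emit:
jog_arm([
  [[0,0,-8],[0,0,0],0.045],
  [[0,0,-8],[0,0,0],0.045],
  [[0,0,-4],[0.03,0,0],0.045],
  [[0,0,0],[0.045,0,0],0.045],
  [[0,-7,0],[0.045,0,0],0.045],
  [[0,-7,0],[0,0,0],0.045],
  [[0,-6,0],[0,0,0],0.045],
  [[0,0,0],[0,0,0],0.045],
  [[0,0,0],[0,0,0],0.045],
])

```text
t: 27.6
tcp_pos: [0.474, -0.303, 0.2951]
ee_rot: [-1.477, -1.752, -0.772]
force: [0.2, -0.0, -2.3]
finger_gap: 0.0532
grip_force: 63.9
```

```bash
python3 - <<'E'
from delta import *
Rt=ori(np.radians(99.6),np.radians(35),1)
s=env.get_state(); print(s['tcp_pos'],s['force'],s['finger_gap'])
for g in ([.540,.0215,.10],[.540,.0215,.052],[.47,.09,.10]): delta(np.array(g)-.155*Rt[:,2],Rt)
for n in('wrist','top'):
    K,C,m=cam(n); im=env.snapshot(n); cv2.imwrite(f'pics/{n}9.png',im)
    for t in('stone_1',):
        for r in env.search_frame(n,t): print(n,r['p'],r['point'],px2w(K,C,r['point'],.01).round(3))
E
```

```text
[ 0.47401884 -0.30297175  0.29505206] [ 0.23678125 -0.03529482 -2.28188685] 0.0532295135750535
shift(now axes) [0.0167 0.1195 0.2098] turn [-0.09 -0.16  0.07] [-0.84  0.47  1.56  0.49  1.95 -1.03]
shift(now axes) [-0.0227  0.1195  0.2372] turn [-0.09 -0.16  0.07] [-0.84  0.47  1.56  0.49  1.95 -1.03]
shift(now axes) [0.062  0.0621 0.2749] turn [-0.09 -0.16  0.07] [-0.84  0.47  1.56  0.49  1.95 -1.03]
```

Emit:
jog_arm([
  [[-0.1,-0.15,0.07],[0.0097,0.0084,0.0405],0.045],
  [[0,0,0],[0.0097,0.0084,0.0405],0.045],
  [[0,0,0],[0.0097,0.0084,0.0405],0.045],
  [[0,0,0],[0.0097,0.0084,0.0405],0.045],
  [[0,0,0],[0.0097,0.0084,0.0405],0.045],
  [[0,0,0],[0.0097,0.0084,0.0405],0.045],
  [[0,0,0],[0.0097,0.0084,0.0405],0.045],
  [[0,0,0],[-0.0137,0,0.0096],0.045],
  [[0,0,0],[-0.0137,0,0.0096],0.045],
  [[0,0,0],[-0.01,0,0.007],0.045],
  [[0,0,0],[0,0,0],0.045],
  [[0,0,0],[0,0,0],0.045],
])

```text
t: 29.0
tcp_pos: [0.487, -0.0268, 0.1414]
ee_rot: [-1.483, -1.753, -0.77]
force: [-0.1, -0.4, -1.4]
finger_gap: 0.0535
grip_force: 63.9
```

```bash
python3 - <<'E'
from delta import *
Rt=ori(np.radians(99.6),np.radians(35),1)
s=env.get_state(); print(s['tcp_pos'],s['force'],s['finger_gap'])
delta(np.array([.465,.1,.046])-.155*Rt[:,2],Rt)
im=env.snapshot('top')
cv2.imwrite('pics/c10.png',cv2.resize(im[150:290,200:420],(792,504),interpolation=2))
E
```

```text
[ 0.48703617 -0.02675361  0.14141741] [-0.10146807 -0.4266335  -1.44270777] 0.05353906012024721
shift(now axes) [-0.0044 -0.0006  0.0051] turn [ 0.03  0.08 -0.07] [-0.45  0.5   1.91  0.74  1.46 -0.98]
```

View pics/c10.png

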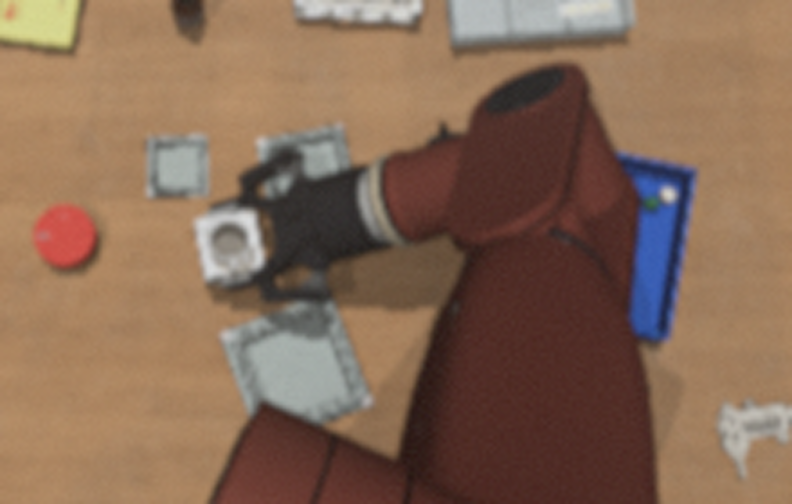

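The top view shows the empty jar over bare table at (230, 240) px, with the green and pale stones in the tray at (650, 203) and (668, 193). I saw the brown one there earlier. I'm setting the jar down and letting go.

Emit:
jog_arm([
  [[0,0,0],[-0.0025,0,0.0017],0.045],
  [[0,0,0],[-0.002,0,0.0014],0.045],
  [[0,0,0],[-0.001,0,0.0007],0.045],
  [[0,0,0],[0,0,0],0.045],
  [[0,0,0],[0,0,0],0.045],
])

```text
t: 29.55
tcp_pos: [0.4872, -0.0266, 0.1352]
ee_rot: [-1.483, -1.754, -0.77]
force: [0.2, -1.1, 0.6]
finger_gap: 0.0536
grip_force: 64.4
```

Emit:
jog_arm([
  [[0,0,0],[-0.0004,0,0.0003],0.045],
  [[0,0,0],[0,0,0],0.06],
  [[0,0,0],[0,0,0],0.085],
  [[0,0,0],[0,0,0],0.085],
  [[0,0,0],[0,0,0],0.085],
  [[0,0,0],[0,0,0],0.085],
  [[0,0,0],[0,0,-0.02],0.085],
  [[0,0,0],[0,0,-0.04],0.085],
  [[0,0,0],[0,0,-0.04],0.085],
  [[0,0,0],[0.03,0,-0.03],0.085],
  [[0,0,0],[0.04,0,-0.02],0.085],
  [[0,-8,0],[0.04,0,-0.02],0.085],
  [[0,-8,0],[0,0,-0.03],0.085],
  [[0,-8,0],[0,0,-0.04],0.085],
  [[0,-8,0],[0,0,-0.04],0.085],
  [[0,-8,0],[0,0,0],0.085],
  [[0,-8,0],[0,0,0],0.085],
  [[0,0,0],[0,0,0],0.085],
  [[0,0,0],[0,0,0],0.085],
])

```text
t: 31.45
tcp_pos: [0.5106, -0.167, 0.4079]
ee_rot: [-1.965, -2.326, -0.121]
force: [-0.7, -0.0, 0.3]
finger_gap: 0.0849
grip_force: 0.0
```

```bash
python3 - <<'E'
from h import *
ims=[]
for n in('wrist','scene'):
    K,C,m=cam(n); im=env.snapshot(n)
    for t,z in(('stone_1',.01),('jar',.045),('cap',.015),('tray',.02)):
        for r in env.search_frame(n,t): print(n,t,r['p'],r['point'],px2w(K,C,r['point'],z).round(3))
    ims.append(cv2.resize(im if n=='wrist' else im[120:300,140:380],(400,300)))
cv2.imwrite('pics/c11.png',cv2.resize(np.hstack(ims),(800,300)))
E
```

```text
wrist stone_1 0.61 [294.7, 236.3] [ 0.509 -0.307  0.01 ]
wrist jar 0.81 [5.3, 254.2] [0.473 0.062 0.045]
wrist cap 0.57 [2.1, 254.0] [0.47  0.079 0.015]
wrist tray 0.85 [242.8, 219.6] [ 0.475 -0.23   0.02 ]
wrist tray 0.68 [7.1, 251.3] [0.468 0.071 0.02 ]
scene jar 0.74 [220.7, 264.0] [0.473 0.099 0.045]
scene jar 0.21 [207.2, 259.3] [0.52  0.061 0.045]
scene cap 0.87 [257.3, 231.5] [0.477 0.251 0.015]
scene tray 0.66 [173.8, 319.8] [ 0.466 -0.218  0.02 ]
```

View pics/c11.png

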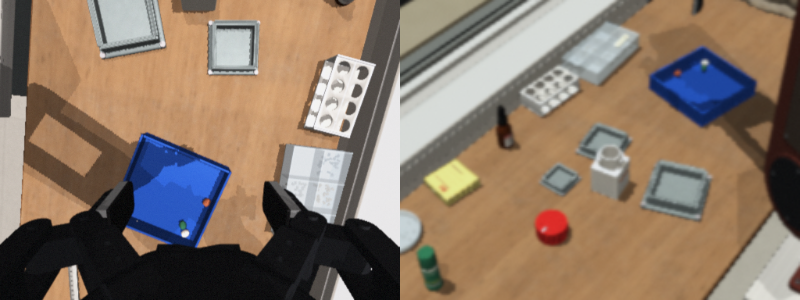

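All three stones are in the tray: brown at (206, 203), green at (183, 225) and pale at (185, 232) px. The jar stands upright, the cap lies on bare table, and the arm is clear, so I'm handing in.

```bash
python3 -c "
from rig import env
print(env.close_job())"
```

```text
the job is handed in; nothing more can be done
None
```

I opened the jar in the holder and tipped all three stones into the tray. The empty jar and the cap both stand on the bare table, and the job is handed in; no verdict came back.

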